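# Top up the pastry counter trays

## Robot

A 7-joint arm with a two-finger parallel gripper is mounted at the origin on the work surface. World frame = base frame: x ahead of the robot, y to its left, z up, the work surface at z = 0. Lengths are in m, angles in rad, forces in N, time in s.
With the tool pointing down it reaches from about 0.425 to 0.925 m from the base axis. Payload 6.8 kg.
Tool frame: the origin (TCP) lies between the finger pads; the fingertips stand r.tcp_to_tips ahead of it and the grasp point (between the pads) lies 3 mm ahead of it (r.tcp_to_tips is the distance from the TCP to the fingertips, in m); z points along the fingers, y is the line along which they close (so a half turn about z gives the same grasp; the last joint's range is limited). The gripper opens to 85 mm and grips with 20 to 120 N. Pads are 22 mm wide; open, the fingers measure 114 mm over their backs; the gripper's body (76 mm by 85 mm) begins 54 mm behind the grasp point. The pads swing forward as they close: fully open they stand 13 mm farther back than shut.
Start: joints at [-1.226, 0.477, 0.022, 1.555, -0.011, 1.109, -0.083], TCP at [0.295, 0.607, 0.253] pointing down, gripper open.
Joint ranges: [-2.96, 2.96], [-0.34, 2.1], [-1.41, 1.46], [0.24, 2.44], [-1.37, 4.51], [0.17, 1.92], [-2.96, 2.96]. Speed limits (rad/s): [2.39, 2.39, 3.14, 3.14, 3.14, 3.14, 3.14].

## Interface

Orientations are given as a rotation vector (axis times angle).
In Python, from bench import r gives the robot as it stands. The module is installed in compiled form; this text tells all that it offers.
- The arm moves only by the tool step_arm, never from a script. Its argument "moves" is a list of rows, each an object of numbers: "rx", "ry", "rz": the turn, a rotation vector about the tool's x, y, z in degrees; "dx", "dy", "dz": the shift along the tool's x, y, z in mm; "gripper": the opening, from -1 (shut) to 1 (fully open). In form: [{"rx": .., "ry": .., "rz": .., "dx": .., "dy": .., "dz": .., "gripper": ..}, ...]. A call has 1 to 20 rows; each row shifts and turns the commanded pose from where the row before left it, along the tool's axes as they then stand; what a row does not reach is not made up. A row lasts 1/8 s, in which the tool goes at most 62.5 mm and 10.7 degrees, less where a joint would pass 70% of its speed; a pose out of reach is approached as far as the arm can. A call is refused whole if a number of a shift passes 62.5 or a number of a turn 10.7, either way. A call with a gripper value outside its range is refused whole. The fingers move at their own pace and stop on an object; "grip_force" is the grip in N (left out, the last holds). Time passes only in rows, so rows that do not move let the fingers close. It gives the time, the measured TCP pose, the force, the opening and the grip force at its end, in the units of the state.
- r.get_obs(): the state, without advancing time (a new reading comes with each control period).
- r.grab_frame(name): name is "side" or "top" or "wrist"; returns the picture (400x640x3 uint8, blue, green, red); there is no depth.
- r.camera_info(name): a dict with "mtx" (3x3 intrinsics, pixels), "rvec" (rotation vector, rad) and "tvec" (3), from world to camera coordinates, as OpenCV has them. Camera axes: x right, y down, z forward; pixel columns grow to the right and rows downward; lengths in m; the calibration is good to about 2 mm. A picture is of the moment at which its call begins: read the wrist's pose just before it. camera_info takes no time and is no camera call; for the wrist camera it gives the pose at the moment of the call.
- r.hand_in(): hands the job in; it is judged then, once.
The state is a dict: "clock": time; "joints": joint angles; "qvel": joint speeds; "tau": joint torques, N m; "tcp_pos": TCP position; "orientation": TCP orientation; "contact_force": force on the tool from outside, world axes, zero at the start; "moment": the same for the moment, N m; "grip_width": finger opening in m; "gripper_force": force on a finger pad.
Only numpy, scipy, OpenCV 4.12 (cv2) and the standard library are available. Lean on these libraries where they do the work, as an engineer would, in place of code of your own. Each camera call takes 0.05 s, during which the arm holds its last target. There are 200 camera calls.

## Task

Top up the three counter trays from the wire cooling rack: lay the ring, the two fingers and the square gently (not dropped) and flat in the free part of the tray that already holds their own sort. Continue each row along the middle of its tray with a clear gap between neighbours, the fingers crosswise like those already there and the square with its sides parallel to the tray's. Leave the two round buns where they are on the rack.

Things in the scene. Friction and masses are not known exactly. Their poses are not given: they have to be found in the camera images.
- ring_new: the ring pastry to be moved: round, 62 mm outside diameter, 18 mm hole in the middle, 22 mm high, about 30 g, rounded section. Origin at the centre of its underside (level with its lowest point), z up. Starts on the wire cooling rack (top 22 mm above the bench), other loose pastries about 120 mm from it, centre to centre.
- finger_new_a: a finger pastry to be moved: a straight rounded bar, 92 mm long (its y axis), 34 mm wide (its x axis), 30 mm high, about 45 g, with flat sides to grip. Origin at the centre of its underside, z up. The two loose fingers are alike and interchangeable. Starts on the wire cooling rack (top 22 mm above the bench), other loose pastries about 120 mm from it, centre to centre.
- finger_new_b: a finger pastry to be moved: a straight rounded bar, 92 mm long (its y axis), 34 mm wide (its x axis), 30 mm high, about 45 g, with flat sides to grip. Origin at the centre of its underside, z up. The two loose fingers are alike and interchangeable. Starts on the wire cooling rack (top 22 mm above the bench), other loose pastries about 120 mm from it, centre to centre.
- square_new: the square pastry to be moved: 54 x 54 mm, 24 mm high, about 40 g, sides along its x and y axes, a dark diagonal cross on top. Origin at the centre of its underside, z up. Starts on the wire cooling rack (top 22 mm above the bench), other loose pastries about 120 mm from it, centre to centre.
- tray_ring: steel tray, 300 (x, away from robot) by 116 mm (y), 3 mm walls, rim 12 mm high; fixed, side by side with the other two trays in any order. Origin: centre of underside, on the bench; inner floor 3 mm above it. Two ring pastries (62 mm round) lie fixed on its centre line at x = +45 and +115 mm, 22 mm high. The ring goes to the free end, -x, near the robot.
- tray_finger: steel tray, 300 (x, away from robot) by 116 mm (y), 3 mm walls, rim 12 mm high; fixed, side by side with the other two trays in any order. Origin: centre of underside, on the bench; inner floor 3 mm above it. Two finger pastries (92 x 34 mm, long side along tray y) lie fixed on its centre line at x = +45 and +115 mm, 30 mm high. Both loose fingers go to the free end, -x, near the robot.
- tray_square: steel tray, 300 (x, away from robot) by 116 mm (y), 3 mm walls, rim 12 mm high; fixed, side by side with the other two trays in any order. Origin: centre of underside, on the bench; inner floor 3 mm above it. Two square pastries (54 x 54 mm, sides parallel to tray) lie fixed on its centre line at x = +45 and +115 mm, 24 mm high. The square goes to the free end, -x, near the robot.
- bun_a: a round domed bun without a hole, 58 mm across, 36 mm high, lying on the wire cooling rack among the pastries; it is to be left alone. Origin at the centre of its underside.
- bun_b: a round domed bun without a hole, 58 mm across, 36 mm high, lying on the wire cooling rack among the pastries; it is to be left alone. Origin at the centre of its underside.
Mind the look-alikes: they are no part of the job. Leave any purple or red look-alike of the square_new alone. Leave any yellow look-alike of the finger_new_a alone.

How it is judged:
At the end, for the whole second after the job is handed in: Each of the four at rest and flat (0.1 rad) on its own sort's tray: within 15 mm of the centre line; centre at tray x -118..-18 (ring), -132..6 (finger), -122..-14 (square) mm; fingers crosswise and square parallel within 0.2 rad; fingers over 39 mm apart; buns within 15 mm of their start (x of ring_new in the frame of tray_ring between -0.118 and -0.018 m and y of ring_new in the frame of tray_ring between -0.015 and 0.015 m and z of ring_new in the frame of tray_ring between -0.002 and 0.007 m and angle between each of ring_new, finger_new_a, finger_new_b, square_new's own z axis and vertical below 0.1 rad and linear speed of each of ring_new, finger_new_a, finger_new_b, square_new below 0.02 m/s and x of finger_new_a in the frame of tray_finger between -0.132 and 0.006 m and y of finger_new_a in the frame of tray_finger between -0.015 and 0.015 m and z of finger_new_a in the frame of tray_finger between -0.002 and 0.007 m and x of finger_new_b in the frame of tray_finger between -0.132 and 0.006 m and y of finger_new_b in the frame of tray_finger between -0.015 and 0.015 m and z of finger_new_b in the frame of tray_finger between -0.002 and 0.007 m and x of square_new in the frame of tray_square between -0.122 and -0.014 m and y of square_new in the frame of tray_square between -0.015 and 0.015 m and z of square_new in the frame of tray_square between -0.002 and 0.007 m and angle between the y axis of each of finger_new_a, finger_new_b and the y axis of tray_finger, either way round below 0.2 rad and (angle between the x axis of square_new and the x axis of tray_square, either way round below 0.2 rad or angle between the x axis of square_new and the y axis of tray_square, either way round below 0.2 rad) and horizontal distance between finger_new_a and finger_new_b above 0.039 m and distance of each of bun_a, bun_b from where it was at the start of the episode below 0.015 m); the robot touches nothing.
It fails at once if a bun moved by more than 15 mm (distance of any of bun_a, bun_b from where it was at the start of the episode above 0.015 m).
It fails at once if a pastry dropped (not touched by the fingers and moving faster than 0.6 m/s) ((contact force between the fingers and ring_new below 0.01 N and linear speed of ring_new above 0.6 m/s) or (contact force between the fingers and finger_new_a below 0.01 N and linear speed of finger_new_a above 0.6 m/s) or (contact force between the fingers and finger_new_b below 0.01 N and linear speed of finger_new_b above 0.6 m/s) or (contact force between the fingers and square_new below 0.01 N and linear speed of square_new above 0.6 m/s)).
It also fails if it takes over 106 s, if anything falls off the work surface, if the arm or the gripper's body presses on something with over 40 N, if the wrist force passes 120 N, or if a joint passes its speed limit or range.

## Working session

There is one attempt and no reset: what is moved stays moved. The work goes in short steps, Python scripts to look and compute and a tool call to move; the robot and the scene stay as the last step left them, time stands still between calls to the robot, and variables do not carry over. Pictures are saved under pics/ and viewed, at most 14 in all, crops included, and the job is handed in when it is done.

Besides the shell and the picture viewer there is one more tool, called after "Request:" as name(argument=value, ...) on one line, values as JSON. step_arm: Moves the arm, as the interface text tells. Its arguments: {"type":"object","properties":{"moves":{"type":"array","items":{"type":"object","properties":{"rx":{"type":"number"},"ry":{"type":"number"},"rz":{"type":"number"},"dx":{"type":"number"},"dy":{"type":"number"},"dz":{"type":"number"},"gripper":{"type":"number"}}}},"grip_force":{"type":"number"}},"required":["moves"]}

```bash
mkdir -p pics; python3 - <<'E'
from bench import r
import cv2
o=r.get_obs();print(o, r.tcp_to_tips)
for n in("top","side"):
    cv2.imwrite(f"pics/{n}0.png",r.grab_frame(n)); print(n,r.camera_info(n))
E
```

```text
{'clock': 0.0, 'joints': array([-1.22607702,  0.47781326,  0.02230998,  1.55644598, -0.01151492,
        1.10930872, -0.08307129]), 'qvel': array([ 6.91742308e-05, -1.95466461e-03,  1.00976627e-05,  4.54446421e-04,
        8.56434322e-04, -6.18487979e-04,  8.17598304e-04]), 'tau': array([-8.02573668e-04, -5.96437633e+01,  1.60711281e+00, -2.81211591e+01,
        1.23352601e-02,  9.23705811e-03,  3.06086326e-05]), 'tcp_pos': array([0.29506244, 0.6064777 , 0.25231859]), 'orientation': array([-7.05049215e-01, -3.06114029e+00,  2.86233124e-03]), 'contact_force': array([ 0.57640794, -0.20581611, -0.17573122]), 'moment': array([-0.06953951,  0.02632507, -0.01887588]), 'gripper_force': 0.0, 'grip_width': 0.085642033460913} 0.022
top {'mtx': array([[368.97439463,   0.        , 317.38054621],
       [  0.        , 368.97439463, 201.32698414],
       [  0.        ,   0.        ,   1.        ]]), 'rvec': array([ 2.11709651, -2.15826802,  0.18513461]), 'tvec': array([0.09712103, 0.43839105, 1.05548063])}
side {'mtx': array([[470.0809744 ,   0.        , 314.60598091],
       [  0.        , 470.0809744 , 205.91558488],
       [  0.        ,   0.        ,   1.        ]]), 'rvec': array([ 2.39740205, -0.08135427,  0.03839094]), 'tvec': array([-0.42125334,  0.10200339,  1.36982939])}
```

View pics/top0.png

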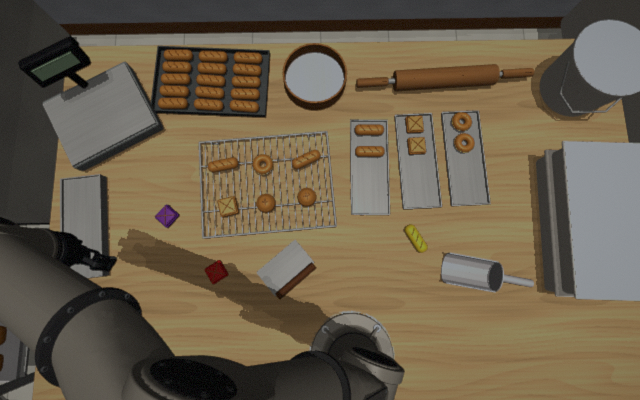

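View pics/side0.png

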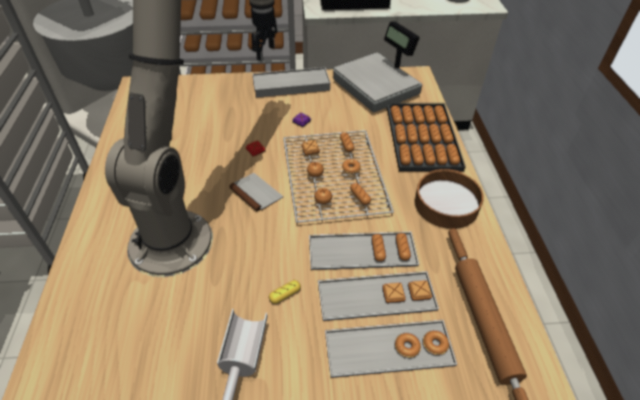

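```bash
cat > h.py <<'E'
import cv2,numpy as np
from bench import r
def ray(ci,px,z):
    R=cv2.Rodrigues(ci["rvec"])[0]; C=-R.T@ci["tvec"].ravel()
    p=cv2.undistortPoints(np.array(px,float).reshape(-1,1,2),ci["mtx"],None).reshape(-1,2)
    d=np.c_[p,np.ones(len(p))]@R
    return (C+d*((z-C[2])/d[:,2])[:,None])[:,:2]
def blobs(mask,ci,z,amin,amax=1e9):
    out=[]
    for c in cv2.findContours(mask,cv2.RETR_EXTERNAL,cv2.CHAIN_APPROX_NONE)[0]:
        a=cv2.contourArea(c)
        if amin<a<amax:
            w=ray(ci,c,z).astype(np.float32)*1000
            (cx,cy),(a1,a2),t=cv2.minAreaRect(w)
            if a1<a2:a1,a2,t=a2,a1,t+90
            m=c.reshape(-1,2).mean(0)
            out.append((m.round(),[round(v,1) for v in(cx,cy,a1,a2,t%180)]))  # t: long-side angle from world x
    return out
E
python3 - <<'E'
from h import *
im=cv2.imread("pics/top0.png");ci=r.camera_info("top")
hsv=cv2.cvtColor(im,cv2.COLOR_BGR2HSV)
for p in[(223,164),(262,157),(306,159),(228,206),(265,203),(306,197),(369,190),(418,185),(466,185),(369,152),(340,180),(270,185),(420,230)]: print(p,hsv[p[1],p[0]])
m=cv2.inRange(hsv,(5,110,60),(18,255,255)); m[:110]=0;m[240:]=0;m[:,:190]=0;m[:,500:]=0
m=cv2.morphologyEx(m,cv2.MORPH_OPEN,np.ones((3,3)))
print("past")
for b in blobs(m,ci,.035,80,900):print(*b)
t=cv2.inRange(hsv,(0,0,60),(180,60,255));t[:,:343]=0;t[:,500:]=0;t[:105]=0;t[225:]=0
print("trays")
for b in blobs(t,ci,.008,500):print(*b)
E
```

```text
(223, 164) [ 15 164 120]
(262, 157) [ 19 134 146]
(306, 159) [ 21 126 138]
(228, 206) [ 18 141 134]
(265, 203) [ 15 147 123]
(306, 197) [ 17 140 140]
(369, 190) [ 24   9 146]
(418, 185) [ 18   9 139]
(466, 185) [ 24  10 130]
(369, 152) [ 16 165 142]
(340, 180) [ 18 111 145]
(270, 185) [ 18 108 147]
(420, 230) [ 20 104 147]
past
[481. 215.] [390.5, -391.7, 97.4, 23.8, 88.9]
[231. 210.] [420.9, 341.8, 82.5, 54.4, 153.4]
[266. 203.] [438.3, 240.8, 59.3, 53.9, 88.9]
[307. 197.] [454.1, 120.7, 56.5, 54.3, 88.9]
[263. 164.] [562.8, 252.1, 66.9, 62.9, 26.4]
[223. 162.] [564.6, 373.5, 90.3, 63.1, 93.5]
[306. 161.] [567.9, 121.4, 96.5, 48.5, 116.2]
[369. 151.] [592.3, -71.1, 85.4, 31.5, 89.0]
[464. 142.] [614.0, -360.8, 59.2, 54.0, 89.0]
[223. 133.] [659.0, 375.4, 61.2, 22.4, 89.0]
[369. 129.] [660.6, -74.0, 86.3, 28.9, 89.0]
[412. 126.] [675.9, -214.1, 52.1, 51.7, 89.0]
[462. 121.] [683.0, -360.5, 58.7, 58.4, 89.0]
[489. 116.] [697.7, -449.4, 60.0, 39.1, 89.0]
[313. 116.] [702.4, 93.5, 302.4, 48.7, 89.0]
trays
[369. 167.] [552.6, -73.5, 299.7, 119.2, 178.6]
[417. 161.] [570.1, -223.8, 302.1, 119.9, 1.8]
[465. 158.] [577.1, -372.6, 303.1, 120.5, 1.5]
```

```bash
cat >> h.py <<'E'
def st():
    o=r.get_obs();R=cv2.Rodrigues(o["orientation"])[0]
    print("t",round(o["clock"],2),"tcp",(o["tcp_pos"]*1e3).round(1),"ytool",round(np.degrees(np.arctan2(R[1,1],R[0,1])),1),"tilt",np.degrees(R[:2,2]).round(1),"F",o["contact_force"].round(1),"w",round(o["grip_width"]*1e3,1),"gf",round(o["gripper_force"],1),"j",o["joints"].round(2))
    return o,R
def go(x,y,z,yaw=None):
    "shift (mm, along tool axes as they stand) and then turn rz (deg) to reach TCP x,y,z (mm), tool-y azimuth yaw"
    o,R=st(); d=R.T@(np.array([x,y,z])-o["tcp_pos"]*1e3)
    print("shift",d.round(1),end=" ")
    if yaw is not None:
        a=np.degrees(np.arctan2(R[1,1],R[0,1])); print("rz",round(-((yaw-a+90)%180-90),1))
    else: print()
E
python3 - <<'E'
from h import *
go(470,250,300,0)
ci=r.camera_info("wrist");R=cv2.Rodrigues(ci["rvec"])[0];C=-R.T@ci["tvec"].ravel()
o,T=st();print("cam off in tool",T.T@(C-o["tcp_pos"])*1e3,"cam z in tool",T.T@R[2],"cam x in tool",T.T@R[0],ci["mtx"])
E
```

```text
t 0.1 tcp [295.1 606.5 252.4] ytool 64.1 tilt [-0.  -0.1] F [ 0.2 -0.2  0. ] w 85.4 gf 0.0 j [-1.23  0.48  0.02  1.56 -0.01  1.11 -0.08]
shift [-313.3 -244.1  -47.1] rz 64.1
t 0.1 tcp [295.1 606.5 252.4] ytool 64.1 tilt [-0.  -0.1] F [ 0.2 -0.2  0. ] w 85.4 gf 0.0 j [-1.23  0.48  0.02  1.56 -0.01  1.11 -0.08]
cam off in tool [  67.94201946   -0.30626544 -120.74793458] cam z in tool [-2.70914877e-01 -4.67149992e-05  9.62603307e-01] cam x in tool [1.32978471e-04 9.99999987e-01 8.59552882e-05] [[299.32545967   0.         320.18837731]
 [  0.         299.32545967 196.96139604]
 [  0.           0.           1.        ]]
```

Request:
step_arm(moves=[{"dx":-45,"dy":-35,"dz":-5,"gripper":1},{"dx":-45,"dy":-35,"dz":-5},{"dx":-45,"dy":-35,"dz":-5},{"dx":-45,"dy":-35,"dz":-5},{"dx":-45,"dy":-35,"dz":-5},{"dx":-45,"dy":-35,"dz":-5},{"dx":-43,"dy":-34},{"rz":9.2},{"rz":9.2},{"rz":9.2},{"rz":9.2},{"rz":9.2},{"rz":9.2},{"rz":9},{}])

```text
invalid input at $.moves[0]: expected keys rx, ry, rz, dx, dy, dz, gripper
```

```bash
python3 - <<'E'
from h import *
st();ci=r.camera_info("wrist");im=r.grab_frame("wrist");cv2.imwrite("pics/w1.png",im)
import pickle;pickle.dump(ci,open("w1.pkl","wb"))
E
```

```text
t 0.1 tcp [295.1 606.5 252.4] ytool 64.1 tilt [-0.  -0.1] F [ 0.2 -0.2  0. ] w 85.4 gf 0.0 j [-1.23  0.48  0.02  1.56 -0.01  1.11 -0.08]
```

View pics/w1.png

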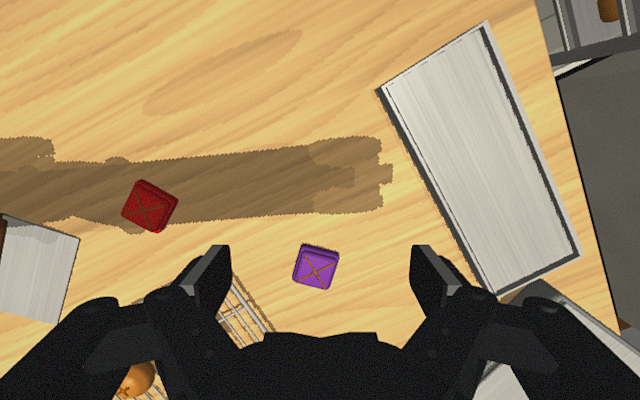

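```bash
python3 - <<'E'
from h import *
go(490,210,370,0)
E
```

```text
t 0.15 tcp [295.1 606.6 252.5] ytool 64.1 tilt [-0.  -0.1] F [-0.5  0.2 -0.3] w 85.5 gf 0.0 j [-1.23  0.48  0.02  1.56 -0.01  1.11 -0.08]
shift [-348.8 -271.5 -117. ] rz 64.1
```

Request:
step_arm(moves=[{"rx":0,"ry":0,"rz":0,"dx":-43.6,"dy":-34,"dz":-14.6,"gripper":1},{"rx":0,"ry":0,"rz":0,"dx":-43.6,"dy":-34,"dz":-14.6,"gripper":1},{"rx":0,"ry":0,"rz":0,"dx":-43.6,"dy":-34,"dz":-14.6,"gripper":1},{"rx":0,"ry":0,"rz":0,"dx":-43.6,"dy":-34,"dz":-14.6,"gripper":1},{"rx":0,"ry":0,"rz":0,"dx":-43.6,"dy":-34,"dz":-14.6,"gripper":1},{"rx":0,"ry":0,"rz":0,"dx":-43.6,"dy":-34,"dz":-14.6,"gripper":1},{"rx":0,"ry":0,"rz":0,"dx":-43.6,"dy":-34,"dz":-14.6,"gripper":1},{"rx":0,"ry":0,"rz":0,"dx":-43.6,"dy":-34,"dz":-14.6,"gripper":1},{"rx":0,"ry":0,"rz":9.2,"dx":0,"dy":0,"dz":0,"gripper":1},{"rx":0,"ry":0,"rz":9.2,"dx":0,"dy":0,"dz":0,"gripper":1},{"rx":0,"ry":0,"rz":9.2,"dx":0,"dy":0,"dz":0,"gripper":1},{"rx":0,"ry":0,"rz":9.2,"dx":0,"dy":0,"dz":0,"gripper":1},{"rx":0,"ry":0,"rz":9.2,"dx":0,"dy":0,"dz":0,"gripper":1},{"rx":0,"ry":0,"rz":9.2,"dx":0,"dy":0,"dz":0,"gripper":1},{"rx":0,"ry":0,"rz":9,"dx":0,"dy":0,"dz":0,"gripper":1},{"rx":0,"ry":0,"rz":0,"dx":0,"dy":0,"dz":0,"gripper":1}])

```text
clock: 2.15
tcp_pos: [0.4897, 0.2098, 0.3698]
orientation: [-2.223, -2.22, 0.001]
contact_force: [0.3, 0.4, 0.7]
grip_width: 0.0856
gripper_force: 0.0
```

```bash
python3 - <<'E'
from h import *
st();ci=r.camera_info("wrist");im=r.grab_frame("wrist");cv2.imwrite("pics/w2.png",im)
import pickle;pickle.dump(ci,open("w2.pkl","wb"))
E
```

```text
t 2.15 tcp [489.7 209.8 369.8] ytool -0.1 tilt [-0. -0.] F [0.3 0.4 0.7] w 85.6 gf 0.0 j [-0.8   0.14  0.32  1.76 -0.05  1.25 -0.47]
```

View pics/w2.png

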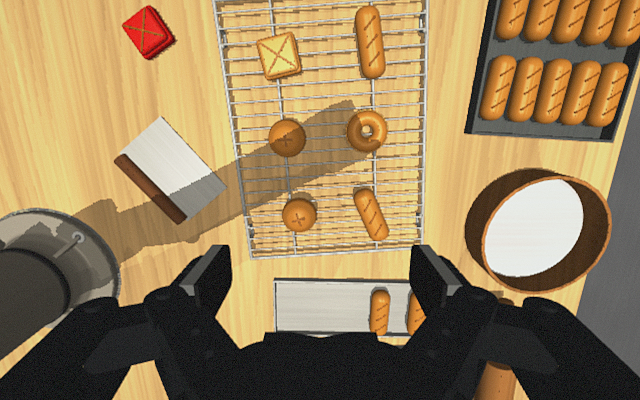

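```bash
python3 - <<'E'
from h import *
import pickle
im=cv2.imread("pics/w2.png");ci=pickle.load(open("w2.pkl","rb"))
hsv=cv2.cvtColor(im,cv2.COLOR_BGR2HSV)
for n,p in dict(f=(365,40),fs=(373,70),ring=(360,115),ring2=(373,148),f2=(370,210),sq=(270,60),sqside=(280,77),wood=(320,60),wood2=(400,180),shadow=(330,130)).items(): print(n,hsv[p[1],p[0]])
m=cv2.inRange(hsv,(0,135,50),(17,255,255)); m[250:]=0;m[:,:235]=0;m[:,:]*=1;m[:,415:]=0
m=cv2.morphologyEx(m,cv2.MORPH_OPEN,np.ones((3,3)))
for b in blobs(m,ci,.037,80,9000):print(*b)
v=cv2.addWeighted(im,.6,cv2.cvtColor(m,cv2.COLOR_GRAY2BGR),.4,0)[0:250,225:425]
cv2.imwrite("pics/m2.png",np.hstack([cv2.resize(v,(400,500)),cv2.resize(im[0:100,230:310],(400,500),interpolation=cv2.INTER_CUBIC)]))
E
```

```text
f [ 16 199 217]
fs [ 16 183 224]
ring [ 15 189 217]
ring2 [ 14 180 133]
f2 [ 18 172 233]
sq [ 26 121 232]
sqside [ 16 195 106]
wood [ 22 117 232]
wood2 [ 17 136 208]
shadow [ 18 127 153]
[299. 215.] [456.0, 119.6, 57.6, 54.7, 89.9]
[371. 215.] [572.0, 119.5, 95.0, 34.3, 114.7]
[286. 138.] [440.0, 241.8, 55.3, 54.3, 179.9]
[366. 131.] [558.1, 250.3, 62.3, 59.5, 179.9]
[287.  60.] [432.9, 353.4, 54.7, 53.7, 103.0]
[370.  41.] [559.1, 370.5, 91.7, 34.8, 100.5]
```

View pics/m2.png

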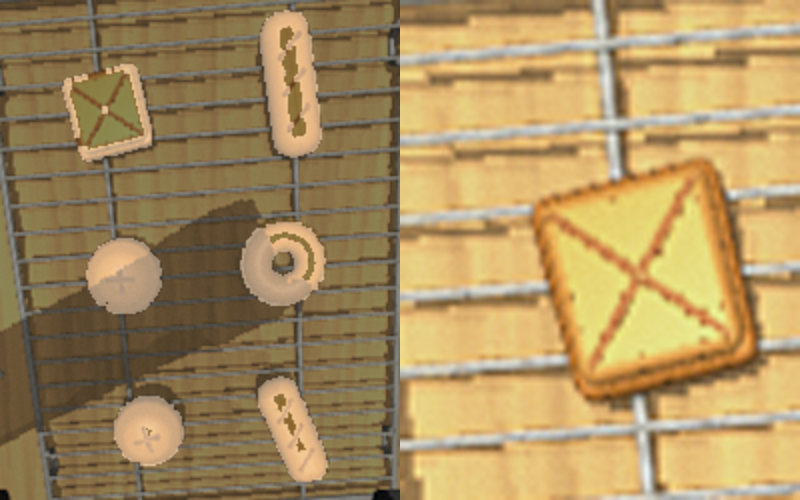

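```bash
python3 - <<'E'
from h import *
go(572,119.5,90,24.7)
E
```

```text
t 2.2 tcp [489.8 209.8 369.9] ytool 0.0 tilt [-0. -0.] F [ 0.1 -0.2  0.1] w 85.5 gf 0.0 j [-0.8   0.14  0.32  1.76 -0.05  1.25 -0.47]
shift [-90.3  82.2 279.9] rz -24.7
```

Request:
step_arm(grip_force=25, moves=[{"rx":0,"ry":0,"rz":0,"dx":-15,"dy":13.7,"dz":46.7,"gripper":0.65},{"rx":0,"ry":0,"rz":0,"dx":-15,"dy":13.7,"dz":46.7,"gripper":0.65},{"rx":0,"ry":0,"rz":0,"dx":-15,"dy":13.7,"dz":46.7,"gripper":0.65},{"rx":0,"ry":0,"rz":0,"dx":-15,"dy":13.7,"dz":46.7,"gripper":0.65},{"rx":0,"ry":0,"rz":0,"dx":-15,"dy":13.7,"dz":46.7,"gripper":0.65},{"rx":0,"ry":0,"rz":0,"dx":-15.3,"dy":13.7,"dz":46.5,"gripper":0.65},{"rx":0,"ry":0,"rz":-8.2,"dx":0,"dy":0,"dz":0,"gripper":0.65},{"rx":0,"ry":0,"rz":-8.2,"dx":0,"dy":0,"dz":0,"gripper":0.65},{"rx":0,"ry":0,"rz":-8.3,"dx":0,"dy":0,"dz":0,"gripper":0.65},{"rx":0,"ry":0,"rz":0,"dx":0,"dy":0,"dz":20,"gripper":0.65},{"rx":0,"ry":0,"rz":0,"dx":0,"dy":0,"dz":0,"gripper":0.65}])

```text
clock: 3.58
tcp_pos: [0.5709, 0.1191, 0.0689]
orientation: [-1.694, -2.643, 0.003]
contact_force: [0.5, -0.1, -0.1]
grip_width: 0.0702
gripper_force: 0.0
```

```bash
python3 - <<'E'
from h import *
go(572,119.5,48,24.7);cv2.imwrite("pics/w3.png",r.grab_frame("wrist"))
E
```

```text
t 3.58 tcp [570.9 119.1  68.9] ytool 24.7 tilt [-0.2 -0. ] F [ 0.5 -0.1 -0.1] w 70.2 gf 0.0 j [-0.44  0.57  0.17  1.92 -0.15  0.67  0.25]
shift [-0.1  1.3 20.9] rz -0.0
```

View pics/w3.png

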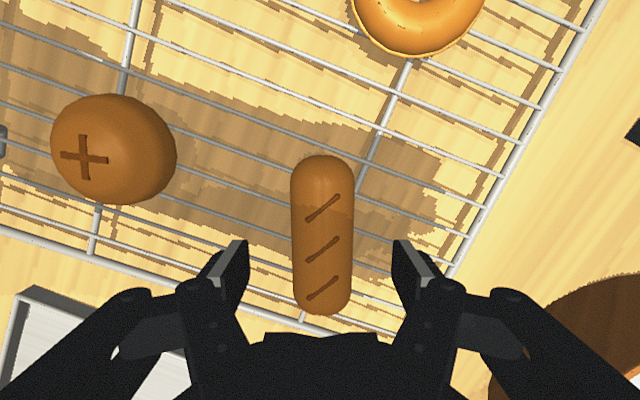

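Request:
step_arm(moves=[{"rx":0,"ry":0,"rz":0,"dx":0,"dy":0.5,"dz":11,"gripper":0.65},{"rx":0,"ry":0,"rz":0,"dx":0,"dy":0,"dz":10,"gripper":0.65},{"rx":0,"ry":0,"rz":0,"dx":0,"dy":0,"dz":0,"gripper":-0.6},{"rx":0,"ry":0,"rz":0,"dx":0,"dy":0,"dz":0,"gripper":-0.6},{"rx":0,"ry":0,"rz":0,"dx":0,"dy":0,"dz":0,"gripper":-0.6},{"rx":0,"ry":0,"rz":0,"dx":0,"dy":0,"dz":0,"gripper":-0.6},{"rx":0,"ry":0,"rz":0,"dx":0,"dy":0,"dz":0,"gripper":-0.6}])

```text
clock: 4.5
tcp_pos: [0.5724, 0.1195, 0.0492]
orientation: [1.698, 2.643, 0.0]
contact_force: [0.0, -0.7, 0.6]
grip_width: 0.0335
gripper_force: 25.5
```

```bash
python3 - <<'E'
from h import *
go(524.6,-72.8,130,-1.4)
E
```

```text
t 4.5 tcp [572.4 119.5  49.2] ytool 24.6 tilt [0. 0.] F [ 0.  -0.7  0.6] w 33.5 gf 25.5 j [-0.44  0.6   0.17  1.93 -0.16  0.63  0.26]
shift [-155.1 -123.4  -80.8] rz 26.0
```

Request:
step_arm(moves=[{"rx":0,"ry":0,"rz":0,"dx":0,"dy":0,"dz":-20,"gripper":-0.6},{"rx":0,"ry":0,"rz":0,"dx":0,"dy":0,"dz":-40,"gripper":-0.6},{"rx":0,"ry":0,"rz":0,"dx":-20,"dy":-15.4,"dz":-20,"gripper":-0.6},{"rx":0,"ry":0,"rz":0,"dx":-31,"dy":-24.7,"dz":0,"gripper":-0.6},{"rx":0,"ry":0,"rz":0,"dx":-31,"dy":-24.7,"dz":0,"gripper":-0.6},{"rx":0,"ry":0,"rz":0,"dx":-31,"dy":-24.7,"dz":0,"gripper":-0.6},{"rx":0,"ry":0,"rz":0,"dx":-27,"dy":-20.9,"dz":0,"gripper":-0.6},{"rx":0,"ry":0,"rz":0,"dx":-15,"dy":-13,"dz":0,"gripper":-0.6},{"rx":0,"ry":0,"rz":8.7,"dx":0,"dy":0,"dz":15,"gripper":-0.6},{"rx":0,"ry":0,"rz":8.7,"dx":0,"dy":0,"dz":25,"gripper":-0.6},{"rx":0,"ry":0,"rz":8.6,"dx":0,"dy":0,"dz":25,"gripper":-0.6},{"rx":0,"ry":0,"rz":0,"dx":0,"dy":0,"dz":15,"gripper":-0.6},{"rx":0,"ry":0,"rz":0,"dx":0,"dy":0,"dz":0,"gripper":-0.6}])

```text
clock: 6.12
tcp_pos: [0.5242, -0.0726, 0.049]
orientation: [-2.245, -2.196, 0.001]
contact_force: [-0.6, 0.1, -0.8]
grip_width: 0.0336
gripper_force: 25.4
```

```bash
python3 - <<'E'
from h import *
go(524.6,-72.8,31,-1.4);cv2.imwrite("pics/w4.png",r.grab_frame("wrist"))
E
```

```text
t 6.12 tcp [524.2 -72.6  49. ] ytool -1.3 tilt [-0.1  0. ] F [-0.6  0.1 -0.8] w 33.6 gf 25.4 j [-0.2   0.55  0.28  2.06 -0.28  0.56  0.25]
shift [-0.2  0.4 18. ] rz 0.1
```

View pics/w4.png

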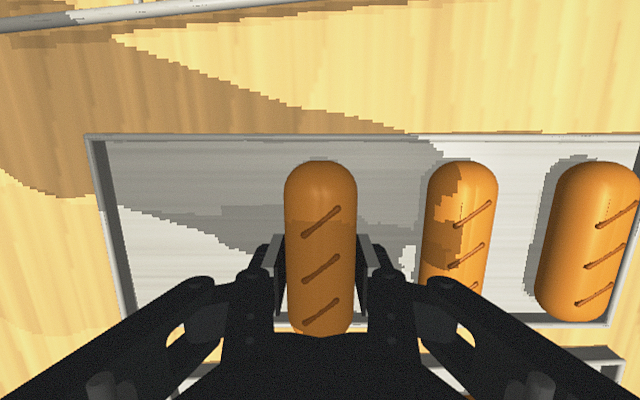

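Request:
step_arm(moves=[{"rx":0,"ry":0,"rz":0,"dx":0,"dy":0,"dz":9,"gripper":-0.6},{"rx":0,"ry":0,"rz":0,"dx":0,"dy":0,"dz":6,"gripper":-0.6},{"rx":0,"ry":0,"rz":0,"dx":0,"dy":0,"dz":3.5,"gripper":-0.6},{"rx":0,"ry":0,"rz":0,"dx":0,"dy":0,"dz":0,"gripper":-0.6},{"rx":0,"ry":0,"rz":0,"dx":0,"dy":0,"dz":0,"gripper":0.1},{"rx":0,"ry":0,"rz":0,"dx":0,"dy":0,"dz":0,"gripper":0.1},{"rx":0,"ry":0,"rz":0,"dx":0,"dy":0,"dz":0,"gripper":0.1},{"rx":0,"ry":0,"rz":0,"dx":0,"dy":0,"dz":-20,"gripper":0.1},{"rx":0,"ry":0,"rz":0,"dx":0,"dy":0,"dz":-40,"gripper":0.65},{"rx":0,"ry":0,"rz":0,"dx":0,"dy":0,"dz":-40,"gripper":0.65}])

```text
clock: 7.42
tcp_pos: [0.5242, -0.0728, 0.1315]
orientation: [-2.249, -2.193, 0.001]
contact_force: [0.7, 0.7, 0.2]
grip_width: 0.0704
gripper_force: 0.0
```

```bash
python3 - <<'E'
from h import *
go(559.1,370.5,130,10.5)
E
```

```text
t 7.42 tcp [524.2 -72.8 131.5] ytool -1.4 tilt [-0. -0.] F [0.7 0.7 0.2] w 70.4 gf 0.0 j [-0.27  0.41  0.36  2.03 -0.21  0.73  0.19]
shift [444.   23.7   1.4] rz -11.9
```

Request:
step_arm(moves=[{"rx":0,"ry":0,"rz":0,"dx":25,"dy":1,"dz":0,"gripper":0.65},{"rx":0,"ry":0,"rz":0,"dx":49,"dy":2.7,"dz":0,"gripper":0.65},{"rx":0,"ry":0,"rz":0,"dx":50,"dy":2.7,"dz":0,"gripper":0.65},{"rx":0,"ry":0,"rz":0,"dx":50,"dy":2.7,"dz":0,"gripper":0.65},{"rx":0,"ry":0,"rz":0,"dx":50,"dy":2.7,"dz":0,"gripper":0.65},{"rx":0,"ry":0,"rz":0,"dx":50,"dy":2.7,"dz":0,"gripper":0.65},{"rx":0,"ry":0,"rz":0,"dx":50,"dy":2.7,"dz":0,"gripper":0.65},{"rx":0,"ry":0,"rz":0,"dx":50,"dy":2.7,"dz":0,"gripper":0.65},{"rx":0,"ry":0,"rz":0,"dx":50,"dy":2.7,"dz":0,"gripper":0.65},{"rx":0,"ry":0,"rz":0,"dx":20,"dy":1.1,"dz":0,"gripper":0.65},{"rx":0,"ry":0,"rz":-5.9,"dx":0,"dy":0,"dz":20,"gripper":0.65},{"rx":0,"ry":0,"rz":-6,"dx":0,"dy":0,"dz":40,"gripper":0.65},{"rx":0,"ry":0,"rz":0,"dx":0,"dy":0,"dz":0,"gripper":0.65}])

```text
clock: 9.05
tcp_pos: [0.5575, 0.3681, 0.0677]
orientation: [-2.011, -2.412, 0.011]
contact_force: [0.1, -0.6, 0.6]
grip_width: 0.0703
gripper_force: 0.0
```

```bash
python3 - <<'E'
from h import *
go(559.1,370.5,48,10.5);cv2.imwrite("pics/w5.png",r.grab_frame("wrist"));cv2.imwrite("pics/t5.png",r.grab_frame("top"))
E
```

```text
t 9.05 tcp [557.5 368.1  67.7] ytool 10.3 tilt [-0.3 -0.2] F [ 0.1 -0.6  0.6] w 70.3 gf 0.0 j [-0.83  0.68  0.22  1.71 -0.2   0.78 -0.33]
shift [ 2.2  2.1 19.7] rz -0.2
```

View pics/w5.png

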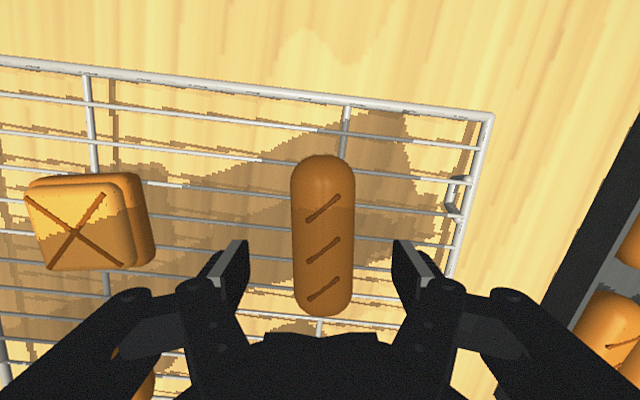

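View pics/t5.png

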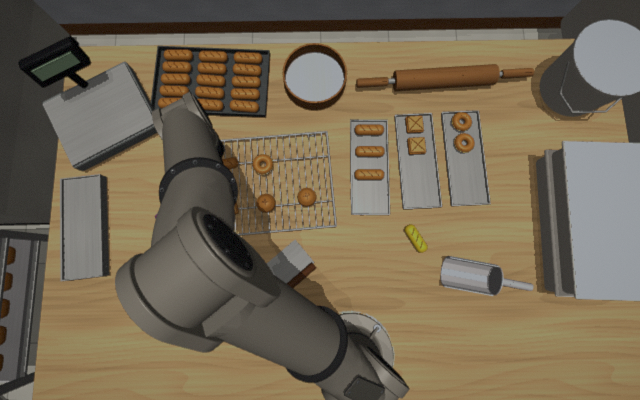

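Request:
step_arm(moves=[{"rx":0,"ry":0,"rz":0,"dx":0,"dy":0.5,"dz":11,"gripper":0.65},{"rx":0,"ry":0,"rz":0,"dx":0,"dy":0,"dz":10,"gripper":0.65},{"rx":0,"ry":0,"rz":0,"dx":0,"dy":0,"dz":0,"gripper":-0.6},{"rx":0,"ry":0,"rz":0,"dx":0,"dy":0,"dz":0,"gripper":-0.6},{"rx":0,"ry":0,"rz":0,"dx":0,"dy":0,"dz":0,"gripper":-0.6},{"rx":0,"ry":0,"rz":0,"dx":0,"dy":0,"dz":0,"gripper":-0.6},{"rx":0,"ry":0,"rz":0,"dx":0,"dy":0,"dz":0,"gripper":-0.6}])

```text
clock: 10.02
tcp_pos: [0.5601, 0.3707, 0.0499]
orientation: [2.01, 2.415, 0.001]
contact_force: [-0.0, -0.4, 1.2]
grip_width: 0.0335
gripper_force: 26.0
```

```bash
python3 - <<'E'
from h import *
go(457.6,-71.2,130,-1.4)
E
```

```text
t 10.03 tcp [560.1 370.7  49.9] ytool 10.5 tilt [0. 0.] F [-0.  -0.4  1.2] w 33.5 gf 26.0 j [-0.83  0.71  0.22  1.71 -0.21  0.74 -0.33]
shift [-416.  -180.9  -80.3] rz 11.9
```

Request:
step_arm(moves=[{"rx":0,"ry":0,"rz":0,"dx":0,"dy":0,"dz":-20,"gripper":-0.6},{"rx":0,"ry":0,"rz":0,"dx":0,"dy":0,"dz":-40,"gripper":-0.6},{"rx":0,"ry":0,"rz":0,"dx":-20,"dy":-8.1,"dz":-20,"gripper":-0.6},{"rx":0,"ry":0,"rz":0,"dx":-44,"dy":-19.2,"dz":0,"gripper":-0.6},{"rx":0,"ry":0,"rz":0,"dx":-44,"dy":-19.2,"dz":0,"gripper":-0.6},{"rx":0,"ry":0,"rz":0,"dx":-44,"dy":-19.2,"dz":0,"gripper":-0.6},{"rx":0,"ry":0,"rz":0,"dx":-44,"dy":-19.2,"dz":0,"gripper":-0.6},{"rx":0,"ry":0,"rz":0,"dx":-44,"dy":-19.2,"dz":0,"gripper":-0.6},{"rx":0,"ry":0,"rz":0,"dx":-44,"dy":-19.2,"dz":0,"gripper":-0.6},{"rx":0,"ry":0,"rz":0,"dx":-44,"dy":-19.2,"dz":0,"gripper":-0.6},{"rx":0,"ry":0,"rz":0,"dx":-44,"dy":-19.2,"dz":0,"gripper":-0.6},{"rx":0,"ry":0,"rz":0,"dx":-44,"dy":-19.2,"dz":0,"gripper":-0.6},{"rx":0,"ry":0,"rz":5.9,"dx":0,"dy":0,"dz":15,"gripper":-0.6},{"rx":0,"ry":0,"rz":6,"dx":0,"dy":0,"dz":35,"gripper":-0.6},{"rx":0,"ry":0,"rz":0,"dx":0,"dy":0,"dz":30,"gripper":-0.6},{"rx":0,"ry":0,"rz":0,"dx":0,"dy":0,"dz":0,"gripper":-0.6},{"rx":0,"ry":0,"rz":0,"dx":0,"dy":0,"dz":0,"gripper":-0.6}])

```text
clock: 12.15
tcp_pos: [0.4584, -0.0715, 0.0509]
orientation: [2.249, 2.192, 0.002]
contact_force: [-0.1, 1.1, -0.2]
grip_width: 0.0336
gripper_force: 25.8
```

```bash
python3 - <<'E'
from h import *
go(457.6,-71.2,31.5,-1.4)
E
```

```text
t 12.15 tcp [458.4 -71.5  50.9] ytool -1.5 tilt [0.1 0. ] F [-0.1  1.1 -0.2] w 33.6 gf 25.8 j [-0.22  0.47  0.3   2.22 -0.29  0.49  0.27]
shift [ 0.3 -0.8 19.4] rz -0.1
```

Request:
step_arm(moves=[{"rx":0,"ry":0,"rz":0,"dx":0,"dy":-0.8,"dz":10,"gripper":-0.6},{"rx":0,"ry":0,"rz":0,"dx":0,"dy":0,"dz":6,"gripper":-0.6},{"rx":0,"ry":0,"rz":0,"dx":0,"dy":0,"dz":3.2,"gripper":-0.6},{"rx":0,"ry":0,"rz":0,"dx":0,"dy":0,"dz":0,"gripper":-0.6},{"rx":0,"ry":0,"rz":0,"dx":0,"dy":0,"dz":0,"gripper":0.1},{"rx":0,"ry":0,"rz":0,"dx":0,"dy":0,"dz":0,"gripper":0.1},{"rx":0,"ry":0,"rz":0,"dx":0,"dy":0,"dz":0,"gripper":0.1},{"rx":0,"ry":0,"rz":0,"dx":0,"dy":0,"dz":-20,"gripper":0.1},{"rx":0,"ry":0,"rz":0,"dx":0,"dy":0,"dz":-40,"gripper":0.9},{"rx":0,"ry":0,"rz":0,"dx":0,"dy":0,"dz":-40,"gripper":0.9}])

```text
clock: 13.4
tcp_pos: [0.4563, -0.0714, 0.1312]
orientation: [-2.249, -2.193, 0.001]
contact_force: [0.9, 0.4, 0.5]
grip_width: 0.0802
gripper_force: 0.0
```

```bash
python3 - <<'E'
from h import *
go(432.9,353.4,130,13)
E
```

```text
t 13.4 tcp [456.3 -71.4 131.2] ytool -1.5 tilt [-0.1 -0. ] F [0.9 0.4 0.5] w 80.2 gf 0.0 j [-0.31  0.32  0.39  2.18 -0.19  0.67  0.19]
shift [424.  -34.2   1.2] rz -14.5
```

Request:
step_arm(moves=[{"rx":0,"ry":0,"rz":0,"dx":24,"dy":-2.2,"dz":0,"gripper":0.9},{"rx":0,"ry":0,"rz":0,"dx":50,"dy":-4,"dz":0,"gripper":0.9},{"rx":0,"ry":0,"rz":0,"dx":50,"dy":-4,"dz":0,"gripper":0.9},{"rx":0,"ry":0,"rz":0,"dx":50,"dy":-4,"dz":0,"gripper":0.9},{"rx":0,"ry":0,"rz":0,"dx":50,"dy":-4,"dz":0,"gripper":0.9},{"rx":0,"ry":0,"rz":0,"dx":50,"dy":-4,"dz":0,"gripper":0.9},{"rx":0,"ry":0,"rz":0,"dx":50,"dy":-4,"dz":0,"gripper":0.9},{"rx":0,"ry":0,"rz":0,"dx":50,"dy":-4,"dz":0,"gripper":0.9},{"rx":0,"ry":0,"rz":0,"dx":50,"dy":-4,"dz":0,"gripper":0.9},{"rx":0,"ry":0,"rz":-7.2,"dx":0,"dy":0,"dz":20,"gripper":0.9},{"rx":0,"ry":0,"rz":-7.3,"dx":0,"dy":0,"dz":40,"gripper":0.9},{"rx":0,"ry":0,"rz":0,"dx":0,"dy":0,"dz":0,"gripper":0.9},{"rx":0,"ry":0,"rz":0,"dx":0,"dy":0,"dz":0,"gripper":0.9}])

```text
clock: 15.02
tcp_pos: [0.4338, 0.3534, 0.0713]
orientation: [1.958, 2.456, 0.001]
contact_force: [0.3, 0.2, -0.3]
grip_width: 0.0806
gripper_force: 0.0
```

```bash
python3 - <<'E'
from h import *
go(432.9,353.4,45,13);cv2.imwrite("pics/w6.png",r.grab_frame("wrist"))
E
```

```text
t 15.03 tcp [433.8 353.4  71.3] ytool 12.9 tilt [0. 0.] F [ 0.3  0.2 -0.3] w 80.6 gf 0.0 j [-0.94  0.54  0.19  1.98 -0.16  0.64 -0.42]
shift [ 0.2 -0.9 26.3] rz -0.1
```

View pics/w6.png

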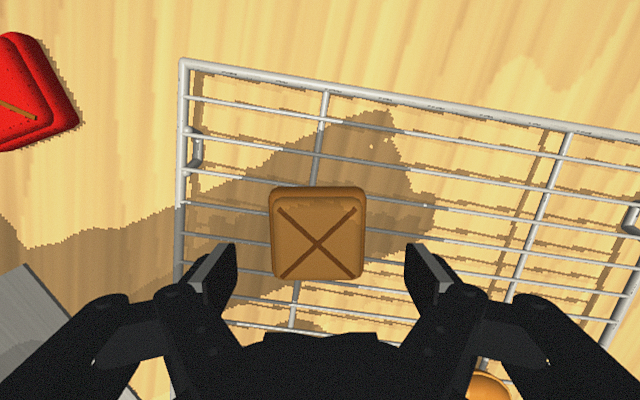

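Request:
step_arm(moves=[{"rx":0,"ry":0,"rz":0,"dx":1,"dy":-0.8,"dz":13,"gripper":0.9},{"rx":0,"ry":0,"rz":0,"dx":0,"dy":0,"dz":13,"gripper":0.9},{"rx":0,"ry":0,"rz":0,"dx":0,"dy":0,"dz":0,"gripper":0},{"rx":0,"ry":0,"rz":0,"dx":0,"dy":0,"dz":0,"gripper":0},{"rx":0,"ry":0,"rz":0,"dx":0,"dy":0,"dz":0,"gripper":0},{"rx":0,"ry":0,"rz":0,"dx":0,"dy":0,"dz":0,"gripper":0},{"rx":0,"ry":0,"rz":0,"dx":0,"dy":0,"dz":0,"gripper":0}])

```text
clock: 15.95
tcp_pos: [0.4323, 0.3542, 0.0445]
orientation: [1.955, 2.459, 0.0]
contact_force: [0.2, -1.1, -0.5]
grip_width: 0.0536
gripper_force: 27.7
```

```bash
python3 - <<'E'
from h import *
go(520.1,-225.4,140,1.8)
E
```

```text
t 15.95 tcp [432.3 354.2  44.5] ytool 13.0 tilt [0. 0.] F [ 0.2 -1.1 -0.5] w 53.6 gf 27.7 j [-0.93  0.58  0.17  1.99 -0.17  0.58 -0.41]
shift [-584.5  -45.3  -95.6] rz 11.2
```

Request:
step_arm(moves=[{"rx":0,"ry":0,"rz":0,"dx":0,"dy":0,"dz":-20,"gripper":0},{"rx":0,"ry":0,"rz":0,"dx":0,"dy":0,"dz":-45,"gripper":0},{"rx":0,"ry":0,"rz":0,"dx":-12.5,"dy":-1.3,"dz":-30,"gripper":0},{"rx":0,"ry":0,"rz":0,"dx":-52,"dy":-4,"dz":0,"gripper":0},{"rx":0,"ry":0,"rz":0,"dx":-52,"dy":-4,"dz":0,"gripper":0},{"rx":0,"ry":0,"rz":0,"dx":-52,"dy":-4,"dz":0,"gripper":0},{"rx":0,"ry":0,"rz":0,"dx":-52,"dy":-4,"dz":0,"gripper":0},{"rx":0,"ry":0,"rz":0,"dx":-52,"dy":-4,"dz":0,"gripper":0},{"rx":0,"ry":0,"rz":0,"dx":-52,"dy":-4,"dz":0,"gripper":0},{"rx":0,"ry":0,"rz":0,"dx":-52,"dy":-4,"dz":0,"gripper":0},{"rx":0,"ry":0,"rz":0,"dx":-52,"dy":-4,"dz":0,"gripper":0},{"rx":0,"ry":0,"rz":0,"dx":-52,"dy":-4,"dz":0,"gripper":0},{"rx":0,"ry":0,"rz":0,"dx":-52,"dy":-4,"dz":0,"gripper":0},{"rx":0,"ry":0,"rz":0,"dx":-52,"dy":-4,"dz":0,"gripper":0},{"rx":0,"ry":0,"rz":5.6,"dx":0,"dy":0,"dz":20,"gripper":0},{"rx":0,"ry":0,"rz":5.6,"dx":0,"dy":0,"dz":40,"gripper":0},{"rx":0,"ry":0,"rz":0,"dx":0,"dy":0,"dz":30,"gripper":0},{"rx":0,"ry":0,"rz":0,"dx":0,"dy":0,"dz":0,"gripper":0},{"rx":0,"ry":0,"rz":0,"dx":0,"dy":0,"dz":0,"gripper":0}])

```text
clock: 18.32
tcp_pos: [0.5207, -0.2258, 0.0504]
orientation: [2.184, 2.256, 0.001]
contact_force: [-0.1, 0.6, 0.2]
grip_width: 0.0535
gripper_force: 27.7
```

```bash
python3 - <<'E'
from h import *
go(520.1,-225.4,26,1.8);cv2.imwrite("pics/w7.png",r.grab_frame("wrist"))
E
```

```text
t 18.32 tcp [ 520.7 -225.8   50.4] ytool 1.9 tilt [ 0.1 -0. ] F [-0.1  0.6  0.2] w 53.5 gf 27.7 j [ 0.04  0.6   0.33  1.98 -0.32  0.62  0.62]
shift [ 0.4 -0.6 24.4] rz 0.1
```

View pics/w7.png

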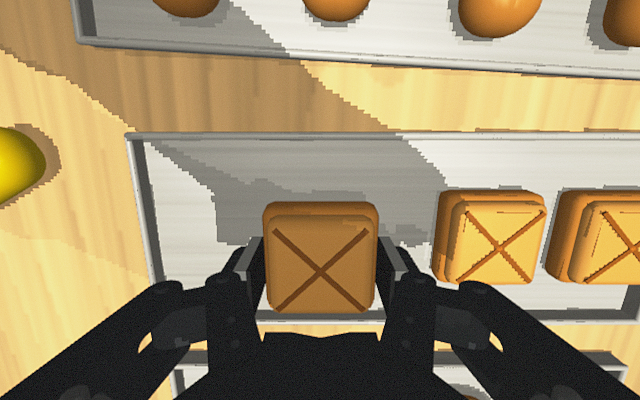

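Request:
step_arm(moves=[{"rx":0,"ry":0,"rz":0,"dx":0,"dy":-0.5,"dz":13,"gripper":0},{"rx":0,"ry":0,"rz":0,"dx":0,"dy":0,"dz":8,"gripper":0},{"rx":0,"ry":0,"rz":0,"dx":0,"dy":0,"dz":3.3,"gripper":0},{"rx":0,"ry":0,"rz":0,"dx":0,"dy":0,"dz":0,"gripper":0},{"rx":0,"ry":0,"rz":0,"dx":0,"dy":0,"dz":0,"gripper":0.6},{"rx":0,"ry":0,"rz":0,"dx":0,"dy":0,"dz":0,"gripper":0.6},{"rx":0,"ry":0,"rz":0,"dx":0,"dy":0,"dz":0,"gripper":0.6},{"rx":0,"ry":0,"rz":0,"dx":0,"dy":0,"dz":-20,"gripper":0.6},{"rx":0,"ry":0,"rz":0,"dx":0,"dy":0,"dz":-50,"gripper":1},{"rx":0,"ry":0,"rz":0,"dx":0,"dy":0,"dz":-40,"gripper":1}])

```text
clock: 19.62
tcp_pos: [0.5199, -0.2258, 0.138]
orientation: [2.185, 2.256, 0.001]
contact_force: [0.8, -0.6, 0.4]
grip_width: 0.0853
gripper_force: 0.0
```

```bash
python3 - <<'E'
from h import *
go(558.1,250.3,130,1.5)
E
```

```text
t 19.62 tcp [ 519.9 -225.8  138. ] ytool 1.8 tilt [ 0.1 -0. ] F [ 0.8 -0.6  0.4] w 85.3 gf 0.0 j [-0.02  0.46  0.41  1.94 -0.25  0.78  0.57]
shift [474.6  53.3   7.8] rz 0.3
```

Request:
step_arm(moves=[{"rx":0,"ry":0,"rz":0,"dx":6.6,"dy":0.2,"dz":0,"gripper":1},{"rx":0,"ry":0,"rz":0,"dx":52,"dy":5.9,"dz":0,"gripper":1},{"rx":0,"ry":0,"rz":0,"dx":52,"dy":5.9,"dz":0,"gripper":1},{"rx":0,"ry":0,"rz":0,"dx":52,"dy":5.9,"dz":0,"gripper":1},{"rx":0,"ry":0,"rz":0,"dx":52,"dy":5.9,"dz":0,"gripper":1},{"rx":0,"ry":0,"rz":0,"dx":52,"dy":5.9,"dz":0,"gripper":1},{"rx":0,"ry":0,"rz":0,"dx":52,"dy":5.9,"dz":0,"gripper":1},{"rx":0,"ry":0,"rz":0,"dx":52,"dy":5.9,"dz":0,"gripper":1},{"rx":0,"ry":0,"rz":0,"dx":52,"dy":5.9,"dz":0,"gripper":1},{"rx":0,"ry":0,"rz":0,"dx":52,"dy":5.9,"dz":0,"gripper":1},{"rx":0,"ry":0,"rz":0,"dx":0,"dy":0,"dz":30,"gripper":1},{"rx":0,"ry":0,"rz":0,"dx":0,"dy":0,"dz":36,"gripper":1},{"rx":0,"ry":0,"rz":0,"dx":0,"dy":0,"dz":0,"gripper":1},{"rx":0,"ry":0,"rz":0,"dx":0,"dy":0,"dz":0,"gripper":1}])

```text
clock: 21.38
tcp_pos: [0.558, 0.2506, 0.0702]
orientation: [2.185, 2.256, 0.001]
contact_force: [-0.2, -0.0, 0.2]
grip_width: 0.0854
gripper_force: 0.0
```

```bash
python3 - <<'E'
from h import *
go(558.1,250.3,42,1.5);cv2.imwrite("pics/w8.png",r.grab_frame("wrist"))
E
```

```text
t 21.38 tcp [558.  250.6  70.2] ytool 1.8 tilt [0. 0.] F [-0.2 -0.   0.2] w 85.4 gf 0.0 j [-0.75  0.62  0.31  1.86 -0.28  0.7  -0.25]
shift [-0.3  0.1 28.2] rz 0.3
```

View pics/w8.png

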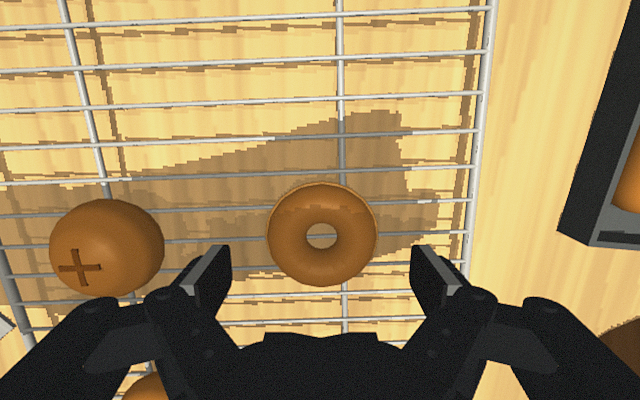

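Request:
step_arm(moves=[{"rx":0,"ry":0,"rz":0,"dx":0,"dy":0,"dz":14,"gripper":1},{"rx":0,"ry":0,"rz":0,"dx":0,"dy":0,"dz":14,"gripper":1},{"rx":0,"ry":0,"rz":0,"dx":0,"dy":0,"dz":0,"gripper":0.1},{"rx":0,"ry":0,"rz":0,"dx":0,"dy":0,"dz":0,"gripper":0.1},{"rx":0,"ry":0,"rz":0,"dx":0,"dy":0,"dz":0,"gripper":0.1},{"rx":0,"ry":0,"rz":0,"dx":0,"dy":0,"dz":0,"gripper":0.1},{"rx":0,"ry":0,"rz":0,"dx":0,"dy":0,"dz":0,"gripper":0.1}])

```text
clock: 22.3
tcp_pos: [0.5576, 0.2507, 0.0413]
orientation: [2.185, 2.257, 0.0]
contact_force: [0.3, 0.7, -1.1]
grip_width: 0.0605
gripper_force: 27.1
```

```bash
python3 - <<'E'
from h import *
go(527.1,-373.9,130,1.5)
E
```

```text
t 22.3 tcp [557.6 250.7  41.3] ytool 1.9 tilt [0. 0.] F [ 0.3  0.7 -1.1] w 60.5 gf 27.1 j [-0.74  0.66  0.29  1.87 -0.29  0.65 -0.24]
shift [-623.3  -50.7  -88.9] rz 0.4
```

Request:
step_arm(moves=[{"rx":0,"ry":0,"rz":0,"dx":0,"dy":0,"dz":-15,"gripper":0.1},{"rx":0,"ry":0,"rz":0,"dx":0,"dy":0,"dz":-40,"gripper":0.1},{"rx":0,"ry":0,"rz":0,"dx":0,"dy":0,"dz":-34,"gripper":0.1},{"rx":0,"ry":0,"rz":0,"dx":-12.3,"dy":0,"dz":0,"gripper":0.1},{"rx":0,"ry":0,"rz":0,"dx":-47,"dy":-3.9,"dz":0,"gripper":0.1},{"rx":0,"ry":0,"rz":0,"dx":-47,"dy":-3.9,"dz":0,"gripper":0.1},{"rx":0,"ry":0,"rz":0,"dx":-47,"dy":-3.9,"dz":0,"gripper":0.1},{"rx":0,"ry":0,"rz":0,"dx":-47,"dy":-3.9,"dz":0,"gripper":0.1},{"rx":0,"ry":0,"rz":0,"dx":-47,"dy":-3.9,"dz":0,"gripper":0.1},{"rx":0,"ry":0,"rz":0,"dx":-47,"dy":-3.9,"dz":0,"gripper":0.1},{"rx":0,"ry":0,"rz":0,"dx":-47,"dy":-3.9,"dz":0,"gripper":0.1},{"rx":0,"ry":0,"rz":0,"dx":-47,"dy":-3.9,"dz":0,"gripper":0.1},{"rx":0,"ry":0,"rz":0,"dx":-47,"dy":-3.9,"dz":0,"gripper":0.1},{"rx":0,"ry":0,"rz":0,"dx":-47,"dy":-3.9,"dz":0,"gripper":0.1},{"rx":0,"ry":0,"rz":0,"dx":-47,"dy":-3.9,"dz":0,"gripper":0.1},{"rx":0,"ry":0,"rz":0,"dx":-47,"dy":-3.9,"dz":0,"gripper":0.1},{"rx":0,"ry":0,"rz":0,"dx":-47,"dy":-3.9,"dz":0,"gripper":0.1},{"rx":0,"ry":0,"rz":0,"dx":0,"dy":0,"dz":40,"gripper":0.1},{"rx":0,"ry":0,"rz":0,"dx":0,"dy":0,"dz":40,"gripper":0.1},{"rx":0,"ry":0,"rz":0,"dx":0,"dy":0,"dz":0,"gripper":0.1}])

```text
clock: 24.8
tcp_pos: [0.5242, -0.3726, 0.047]
orientation: [-2.181, -2.251, 0.003]
contact_force: [-0.6, 0.6, -0.0]
grip_width: 0.0606
gripper_force: 27.5
```

```bash
python3 - <<'E'
from h import *
go(527.1,-373.9,23,1.5);cv2.imwrite("pics/w9.png",r.grab_frame("wrist"))
E
```

```text
t 24.8 tcp [ 524.2 -372.6   47. ] ytool 1.8 tilt [-0.4  0.2] F [-0.6  0.6 -0. ] w 60.6 gf 27.5 j [ 0.28  0.7   0.35  1.79 -0.34  0.72  0.83]
shift [-1.5  3.  24. ] rz 0.3
```

View pics/w9.png

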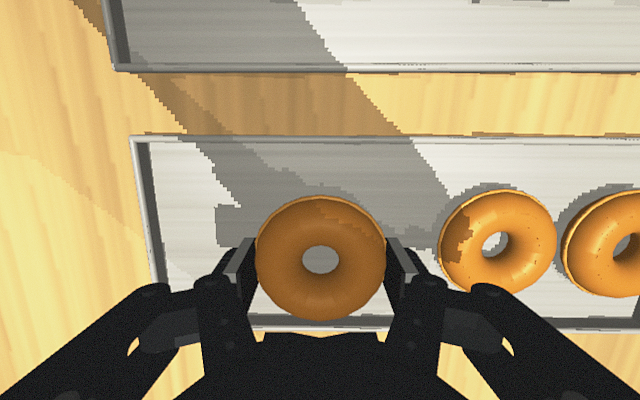

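Request:
step_arm(moves=[{"rx":0,"ry":0,"rz":0,"dx":0,"dy":0,"dz":12,"gripper":0.1},{"rx":0,"ry":0,"rz":0,"dx":0,"dy":0,"dz":10,"gripper":0.1},{"rx":0,"ry":0,"rz":0,"dx":0,"dy":0,"dz":0,"gripper":0.1},{"rx":0,"ry":0,"rz":0,"dx":0,"dy":0,"dz":0,"gripper":0.1}])

```text
clock: 25.35
tcp_pos: [0.5272, -0.3741, 0.0284]
orientation: [2.185, 2.257, 0.0]
contact_force: [0.4, -0.0, -0.5]
grip_width: 0.0602
gripper_force: 27.5
```

Target z ≈ 22.8 (41.3 − 19 + 0.5); go down 5.6, open and lift.

Request:
step_arm(moves=[{"rx":0,"ry":0,"rz":0,"dx":0,"dy":0,"dz":3.6,"gripper":0.1},{"rx":0,"ry":0,"rz":0,"dx":0,"dy":0,"dz":2,"gripper":0.1},{"rx":0,"ry":0,"rz":0,"dx":0,"dy":0,"dz":0,"gripper":0.1},{"rx":0,"ry":0,"rz":0,"dx":0,"dy":0,"dz":0,"gripper":0.8},{"rx":0,"ry":0,"rz":0,"dx":0,"dy":0,"dz":0,"gripper":0.8},{"rx":0,"ry":0,"rz":0,"dx":0,"dy":0,"dz":0,"gripper":0.8},{"rx":0,"ry":0,"rz":0,"dx":0,"dy":0,"dz":-20,"gripper":0.8},{"rx":0,"ry":0,"rz":0,"dx":0,"dy":0,"dz":-50,"gripper":0.8},{"rx":0,"ry":0,"rz":0,"dx":0,"dy":0,"dz":-60,"gripper":0.8},{"rx":0,"ry":0,"rz":0,"dx":0,"dy":0,"dz":-60,"gripper":0.8},{"rx":0,"ry":0,"rz":0,"dx":-50,"dy":-20,"dz":-40,"gripper":0.8},{"rx":0,"ry":0,"rz":0,"dx":-50,"dy":-20,"dz":-20,"gripper":0.8},{"rx":0,"ry":0,"rz":0,"dx":-50,"dy":-20,"dz":0,"gripper":0.8},{"rx":0,"ry":0,"rz":0,"dx":0,"dy":0,"dz":0,"gripper":0.8},{"rx":0,"ry":0,"rz":0,"dx":0,"dy":0,"dz":0,"gripper":0.8}])

```text
clock: 27.22
tcp_pos: [0.4732, -0.522, 0.2705]
orientation: [2.185, 2.256, 0.001]
contact_force: [1.1, 1.9, -1.2]
grip_width: 0.0767
gripper_force: 0.0
```

```bash
python3 - <<'E'
from h import *
st();im=r.grab_frame("side");im2=r.grab_frame("top")
ci=r.camera_info("wrist");w=r.grab_frame("wrist");cv2.imwrite("pics/w10.png",w)
cv2.imwrite("pics/f.png",np.vstack([cv2.resize(im[110:390,270:470],(800,1120))[:0],np.hstack([cv2.resize(im[110:390,270:470],(400,560)),cv2.resize(im2[100:240,190:290+0],(400,560))[:0] if 0 else cv2.resize(im2[90:250,340:500],(400,560))])]))
E
```

```text
t 27.23 tcp [ 473.2 -522.   270.5] ytool 1.8 tilt [0. 0.] F [ 1.1  1.9 -1.2] w 76.7 gf 0.0 j [ 0.44  0.55  0.47  1.48 -0.26  1.18  0.98]
```

View pics/f.png

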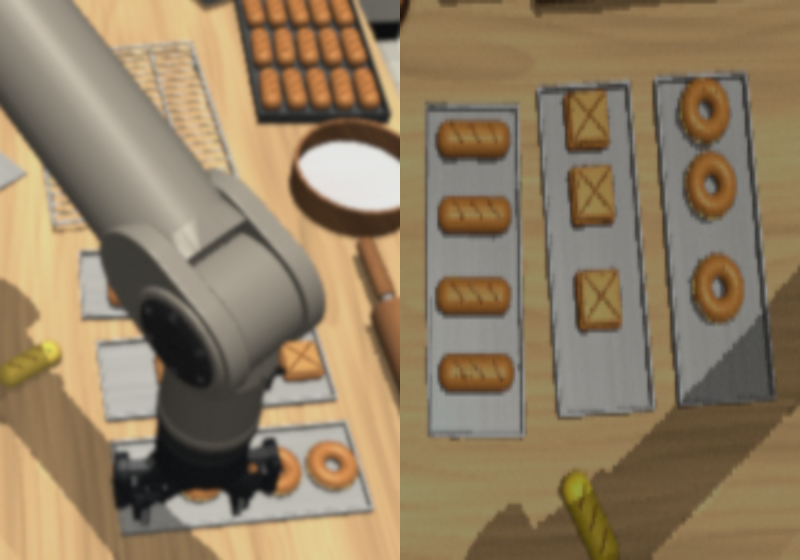

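```bash
python3 -c "
from bench import r
print(r.hand_in())"
```

```text
the job is handed in; nothing more can be done
None
```

The ring, both fingers and the square are laid in line in their own trays, the buns were never touched, and the job was handed in at about 27 s; the hand-in returned no verdict.

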